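Point out the uncapped tube and its cap

TASK

One of the wide tubes in the wire rack was left without its cap: show your colleague, touching nothing, since touching would contaminate it. Point straight down at its open mouth with the fingertips two to three centimetres above it and stay there for a good two seconds, then point in the same way at the loose cap on the bench that fits this tube (the wide one). Come down on each from above so that no other tube or cap is pointed at, leave everything where it is, and finish with the hand raised well clear.

Things in the scene. Friction and masses are not known exactly. Their poses are not given: they have to be found in the camera images.
- wire_rack: Steel-wire tube rack fixed to the bench, 80 mm (its x) by 160 mm (its y), top wires 75 mm above the bench; origin at the centre of its underside. 2 by 4 square cells, 40 mm apart, hold six wide plastic tubes (29 mm across): five capped, one open, in no fixed order; two cells are empty.
- open_mouth (a point): Centre of the open top of the one wide tube in the wire rack without a cap: a milky plastic tube, 113 mm tall, 29 mm across with a 27 mm threaded neck (hole 23 mm across). The mouth is 119 mm above the bench; z axis up. The tube stands loose in its cell.
- tube1_top (a point): Centre of the top of a capped wide tube in the wire rack: same tube with a ribbed teal screw cap 35 mm across; cap top 122 mm above the bench. Stands loose; to be left alone.
- tube2_top (a point): Centre of the top of a capped wide tube in the wire rack: same tube with a ribbed teal screw cap 35 mm across; cap top 122 mm above the bench. Stands loose; to be left alone.
- tube3_top (a point): Centre of the top of a capped wide tube in the wire rack: same tube with a ribbed teal screw cap 35 mm across; cap top 122 mm above the bench. Stands loose; to be left alone.
- tube4_top (a point): Centre of the top of a capped wide tube in the wire rack: same tube with a ribbed teal screw cap 35 mm across; cap top 122 mm above the bench. Stands loose; to be left alone.
- tube5_top (a point): Centre of the top of a capped wide tube in the wire rack: same tube with a ribbed teal screw cap 35 mm across; cap top 122 mm above the bench. Stands loose; to be left alone.
- wide_cap_top (a point): Centre of the closed upper face of the loose wide screw cap lying on the bench, face up: ribbed teal plastic, 35 mm across, 17 mm high (so this point is 17 mm above the bench). It is the cap of the open wide tube. z axis up.
- narrow_cap_top (a point): Centre of the closed upper face of a loose narrow screw cap lying on the bench, face up: ribbed teal plastic like the wide one but only 22 mm across and 13 mm high; it belongs to a narrow tube. Leave alone.
- narrow_rack_mid (a point): Point 120 mm above the bench over the centre of a white plastic rack (62 by 90 mm, fixed) holding four narrow tubes (17 mm across, tops 118 to 120 mm above the bench), one of them open. A bystander, to the left of the wire rack.
- dish_top (a point): Centre of the lid of a closed clear culture dish on the bench, 91 mm across, 15 mm high, between the two loose caps. A loose bystander.
- wash_bottle_mid (a point): Point on the axis of a loose white wash bottle, 67 mm above the bench: body 62 mm across, yellow cap to 150 mm and a bent yellow spout to 189 mm above the bench, reaching 65 mm to one side. A bystander, to the right of the wire rack.
There are look-alikes about, which are no part of the job. What is shaped like the part that bears wide_cap_top but pink or yellow is not meant.

How it is judged:
On the way, in this order (a step that is already met when the one before it is completed fails the run):
1. the fingertips point down at the open mouth of the uncapped wide tube, just above it, for two seconds (horizontal distance between the grasp point and open_mouth below 0.015 m and z of the grasp point in the frame of open_mouth between 0.022 and 0.064 m and (angle between the grasp point's own z axis and vertical below 0.6 rad or angle between the grasp point's own z axis and vertical above 2.54 rad) and contact force between the fingers and anything else below 0.3 N), for 2 s.
2. the fingertips point down at the wide loose cap, just above it, for two seconds (horizontal distance between the grasp point and wide_cap_top below 0.015 m and z of the grasp point in the frame of wide_cap_top between 0.022 and 0.064 m and (angle between the grasp point's own z axis and vertical below 0.6 rad or angle between the grasp point's own z axis and vertical above 2.54 rad) and contact force between the fingers and anything else below 0.3 N), for 2 s.
At the end, for the whole second after the job is handed in: After 2 s pointing at each (grasp point within 15 mm sideways and 22 to 64 mm above, so fingertips about 3 to 45 mm above; hand within 35 degrees of straight down): grasp point at least 100 mm from every tube, cap and bystander point, all of these within 5 mm of where they started (distance between the grasp point and open_mouth above 0.1 m and distance between the grasp point and tube1_top above 0.1 m and distance between the grasp point and tube2_top above 0.1 m and distance between the grasp point and tube3_top above 0.1 m and distance between the grasp point and tube4_top above 0.1 m and distance between the grasp point and tube5_top above 0.1 m and distance between the grasp point and wide_cap_top above 0.1 m and distance between the grasp point and narrow_cap_top above 0.1 m and distance between the grasp point and dish_top above 0.1 m and distance between the grasp point and wash_bottle_mid above 0.1 m and distance between the grasp point and narrow_rack_mid above 0.1 m and distance of each of open_mouth, tube1_top, tube2_top, tube3_top, tube4_top, tube5_top, wide_cap_top, narrow_cap_top, dish_top, wash_bottle_mid from where it was at the start of the episode below 0.005 m); the robot touches nothing.
It fails at once if the robot touches something (contact force between any of the fingers, the arm and anything else above 0.5 N).
It fails at once if a tube, cap, dish or bottle is moved or lifted by more than 5 mm (distance of any of open_mouth, tube1_top, tube2_top, tube3_top, tube4_top, tube5_top, wide_cap_top, narrow_cap_top, dish_top, wash_bottle_mid from where it was at the start of the episode above 0.005 m).
It fails at once if a wrong tube or cap is pointed at (grasp point within 15 mm sideways of it and less than 55 mm above it, or within 50 mm of the middle of the narrow tubes' rack) ((horizontal distance between the grasp point and tube1_top below 0.015 m and z of the grasp point in the frame of tube1_top between -0.03 and 0.055 m) or (horizontal distance between the grasp point and tube2_top below 0.015 m and z of the grasp point in the frame of tube2_top between -0.03 and 0.055 m) or (horizontal distance between the grasp point and tube3_top below 0.015 m and z of the grasp point in the frame of tube3_top between -0.03 and 0.055 m) or (horizontal distance between the grasp point and tube4_top below 0.015 m and z of the grasp point in the frame of tube4_top between -0.03 and 0.055 m) or (horizontal distance between the grasp point and tube5_top below 0.015 m and z of the grasp point in the frame of tube5_top between -0.03 and 0.055 m) or (horizontal distance between the grasp point and narrow_cap_top below 0.015 m and z of the grasp point in the frame of narrow_cap_top between -0.03 and 0.055 m) or (horizontal distance between the grasp point and narrow_rack_mid below 0.05 m and z of the grasp point in the frame of narrow_rack_mid between -0.03 and 0.055 m)).
It also fails if it takes over 48 s, if anything falls off the work surface, if the arm or the gripper's body presses on something with over 40 N, if the wrist force passes 120 N, or if a joint passes its speed limit or range.

ROBOT

A 6-joint arm with a two-finger parallel gripper is mounted at the origin on the work surface. World frame = base frame: x ahead of the robot, y to its left, z up, the work surface at z = 0. Lengths are in m, angles in rad, forces in N, time in s.
With the tool pointing down it reaches from about 0.25 to 0.775 m from the base axis. Payload 4 kg.
Tool frame: the origin (TCP) lies at the centre of the arm's flange, where the gripper is bolted on; the fingertips stand 199 mm ahead of it and the grasp point (between the pads) lies 180 mm ahead of it; z points along the fingers, y is the line along which they close (so a half turn about z gives the same grasp; the last joint's range is limited). The gripper opens to 94 mm and grips with 3 to 60 N. Pads are 16 mm wide; open, the fingers measure 119 mm over their backs; the gripper's body (75 mm by 177 mm) begins 78 mm behind the grasp point.
Start: joints at [-0.103, 0.087, 1.371, -0, 1.684, -0.103], TCP at [0.55, -0, 0.405] pointing down, gripper open.
Joint ranges: [-3.1, 3.1], [-0.76, 2.03], [0.27, 2.55], [-1.08, 4.22], [0.17, 2.65], [-2.57, 2.57]. Speed limits (rad/s): [2.79, 2.79, 3.14, 3.14, 3.14, 3.14].

INTERFACE

Orientations are given as [roll, pitch, yaw] about the fixed x, y, z axes, in that order (R = Rz(yaw) Ry(pitch) Rx(roll)).
In Python, from bench import robot, eyes, models gives the robot as it stands.
- The arm moves only by the tool step_arm, never from a script. Its argument "commands" is a list that holds one entry, the list of rows, each a list of 7 numbers: the shift along the tool's x, y, z in mm, then the turn, a rotation vector about the tool's x, y, z in rad, then the finger opening in mm, from 0 to 94. In form: [[[tx, ty, tz, wx, wy, wz, gripper], ...]]. A call has 1 to 20 rows; each row shifts and turns the commanded pose from where the row before left it, along the tool's axes as they then stand; what a row does not reach is not made up. A row lasts 1/8 s, in which the tool goes at most 62.5 mm and 10.7 degrees, less where a joint would pass 70% of its speed; a pose out of reach is approached as far as the arm can. A call is refused whole if a number of a shift passes 62.5 or a number of a turn 0.188, either way. A call with a gripper value outside its range is refused whole. The fingers move at their own pace and stop on an object; the grip force is fixed at half the most. Time passes only in rows, so rows that do not move let the fingers close. It gives the time, the measured TCP pose, the force, the opening and the grip force at its end, in the units of the state.
- robot.get_obs(): the state, without advancing time (a new reading comes with each control period).
- eyes.snapshot(name): name is "scene" or "side" or "wrist"; returns a dict with "color" (480x640x3 uint8, red, green, blue), "camera_matrix" (3x3 intrinsics, pixels), "D" ([k1, k2, p1, p2, k3] as OpenCV has them; the pictures are not rectified), "eye" and "rotation" of the camera in the world; the wrist camera has in their place "tool_from_camera" (4x4, takes a point from camera to tool coordinates, whose origin is the TCP and whose axes are the flange's). Camera axes: x right, y up, looking along -z (the intrinsics and any distortion apply to the point x, -y, -z); pixel columns grow to the right and rows downward; lengths in m; the calibration is good to about 2 mm. A picture is of the moment at which its call begins: read the wrist's pose just before it. There is no depth.
- robot.close_job(): hands the job in; it is judged then, once.
Trained networks look in a picture, given as the dict that the camera call returned (one of the last four; its "shot" number tells which), for a name from the list of things; names that differ only in an ending like _2 or _b are one class to them, and where a whole thing is asked for, a point or a joint stands for the part that bears it (a point fixed in the world has none). Each returns a list of dicts, best first, with "confidence" (0 to 1); they miss things now and then, are a little off and sometimes report something else, mostly with a low value. They report only what shows in the picture. A call takes as long as a camera call. They do not tell look-alikes from the thing itself.
- models.masks_of(picture, query): "mask" (480x640 bool, what is visible of it) and "xy" ([column, row] in pixels, amid what is visible of it).
- models.tip_of(picture, query): "xy" ([column, row] in pixels: a listed point, or the origin of a listed thing).
The state is a dict: "time": time; "joint_positions": joint angles; "qvel": joint speeds; "joint_torque": joint torques, N m; "tool_pos": TCP position; "ee_rot": TCP orientation; "wrist_force": force on the tool from outside, world axes, zero at the start; "wrist_torque": the same for the moment, N m; "width": finger opening in m; "finger_force": force on a finger pad.
Only numpy, scipy, OpenCV 4.12 (cv2) and the standard library are available. Lean on these libraries where they do the work, as an engineer would, in place of code of your own. Each camera call takes 0.05 s, during which the arm holds its last target. There are 200 camera calls.

## Working session

There is one attempt and no reset: what is moved stays moved. The work goes in short steps, Python scripts to look and compute and a tool call to move; the robot and the scene stay as the last step left them, time stands still between calls to the robot, and variables do not carry over. Pictures are saved under pics/ and viewed, at most 10 in all, crops included, and the job is handed in when it is done.

Besides the shell and the picture viewer there is one more tool, called after "Emit:" as name(argument=value, ...) on one line, values as JSON. step_arm: Moves the arm, as the interface text tells. Its arguments: {"type":"object","properties":{"commands":{"type":"array"}},"required":["commands"]}

```bash
mkdir -p pics; cat > h.py <<'E'
import numpy as np, cv2, pickle
from scipy.spatial.transform import Rotation as R
from bench import robot, eyes, models
def cam(n):
    o=robot.get_obs(); p=eyes.snapshot(n)
    if n=="wrist":
        T=np.eye(4);T[:3,:3]=R.from_euler('xyz',o['ee_rot']).as_matrix();T[:3,3]=o['tool_pos']
        M=T@np.array(p['tool_from_camera']);e,r=M[:3,3],M[:3,:3]
    else: e,r=np.array(p['eye']),np.array(p['rotation'])
    return p,e,r
def ray(c,xy):
    p,e,r=c
    u=cv2.undistortPoints(np.array([[xy]],float),np.array(p['camera_matrix'],float),np.array(p['D'],float))[0,0]
    return e, r@np.array([u[0],-u[1],-1])
def atz(c,xy,z):
    e,d=ray(c,xy); return e+d*(z-e[2])/d[2]
def tri(*cs):
    A=0;b=0
    for c,xy in cs:
        e,d=ray(c,xy);d=d/np.linalg.norm(d);P=np.eye(3)-np.outer(d,d);A=A+P;b=b+P@e
    return np.linalg.solve(A,b)
def save(c,n): cv2.imwrite('pics/'+n,c[0]['color'][:,:,::-1])
E
python3 - <<'E'
from h import *
o=robot.get_obs();print(o['time'],o['tool_pos'],o['ee_rot'])
for n in("scene","side","wrist"):
    c=cam(n);save(c,n+'0.png');print(n,c[1].round(3))
    for q,z in(("open_mouth",.119),("tube1_top",.122),("wide_cap_top",.017),("narrow_cap_top",.013)):
        print(q,[(np.round(d['xy']).tolist(),round(d['confidence'],2),atz(c,d['xy'],z)[:2].round(3).tolist()) for d in models.tip_of(c[0],q)])
E
```

```text
0.0 [5.49891755e-01 5.22073239e-06 4.03511402e-01] [-3.13942318e+00 -2.38662969e-04  1.57080918e+00]
scene [ 1.337 -0.08   0.717]Traceback (most recent call last):
  File "<stdin>", line 6, in <module>
  File "h.py", line 16, in atz
    e,d=ray(c,xy); return e+d*(z-e[2])/d[2]
                                       ~^^^
IndexError: invalid index to scalar variable.
```

```bash
python3 - <<'E'
from h import *
p=eyes.snapshot("scene");print(p['rotation'],p['eye'])
for s in 'xyz',: print(R.from_euler(s,p['rotation']).as_matrix().round(2),R.from_rotvec(p['rotation']).as_matrix().round(2))
E
```

```text
[ 9.26292620e-01 -6.24538445e-04  1.49728150e+00] [ 1.33676217 -0.08046196  0.71675464]
[[ 0.07 -0.6   0.8 ]
 [ 1.    0.04 -0.06]
 [ 0.    0.8   0.6 ]] [[ 0.14 -0.84  0.53]
 [ 0.83 -0.19 -0.52]
 [ 0.53  0.52  0.67]]
```

Euler angles (roll, pitch, yaw) fit a level camera.

```bash
sed -i "s/np.array(p\['rotation'\])/R.from_euler('xyz',p['rotation']).as_matrix()/" h.py
python3 - <<'E'
from h import *
for n in("scene","side","wrist"):
    c=cam(n);save(c,n+'0.png');print(n,c[1].round(3))
    for q,z in(("open_mouth",.119),("tube1_top",.122),("wide_cap_top",.017),("narrow_cap_top",.013)):
        print(q,[(np.round(d['xy']).tolist(),round(d['confidence'],2),atz(c,d['xy'],z)[:2].round(3).tolist()) for d in models.tip_of(c[0],q)])
E
```

```text
scene [ 1.337 -0.08   0.717]
open_mouth [([313.0, 255.0], 0.53, [0.601, -0.039])]
tube1_top [([316.0, 268.0], 0.96, [0.645, -0.036]), ([371.0, 249.0], 0.71, [0.594, 0.08])]
wide_cap_top [([392.0, 231.0], 0.65, [0.395, 0.172]), ([380.0, 245.0], 0.6, [0.447, 0.132]), ([422.0, 246.0], 0.53, [0.458, 0.233]), ([379.0, 265.0], 0.46, [0.522, 0.118])]
narrow_cap_top [([335.0, 252.0], 0.71, [0.465, 0.021]), ([314.0, 258.0], 0.55, [0.483, -0.03]), ([244.0, 251.0], 0.53, [0.442, -0.194])]
side [0.506 0.715 0.996]
open_mouth [([294.0, 218.0], 0.77, [0.603, -0.039])]
tube1_top [([278.0, 217.0], 0.78, [0.634, -0.036])]
wide_cap_top [([368.0, 384.0], 0.84, [0.454, 0.247]), ([328.0, 321.0], 0.68, [0.53, 0.125]), ([403.0, 346.0], 0.55, [0.392, 0.169]), ([368.0, 320.0], 0.52, [0.456, 0.118])]
narrow_cap_top [([376.0, 200.0], 0.44, [0.44, -0.19])]
wrist [0.55  0.074 0.386]
open_mouth [([377.0, 287.0], 0.65, [0.599, -0.036])]
tube1_top [([433.0, 285.0], 0.87, [0.644, -0.033])]
wide_cap_top [([295.0, 98.0], 0.92, [0.527, 0.123]), ([154.0, 52.0], 0.7, [0.389, 0.168]), ([224.0, 94.0], 0.66, [0.456, 0.128]), ([384.0, 133.0], 0.59, [0.617, 0.089])]
narrow_cap_top [([431.0, 286.0], 0.67, [0.68, -0.078]), ([387.0, 133.0], 0.41, [0.621, 0.089])]
```

View pics/scene0.png

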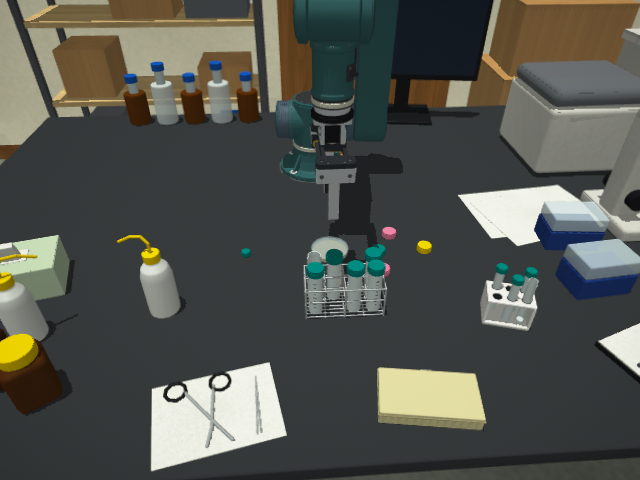

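View pics/side0.png

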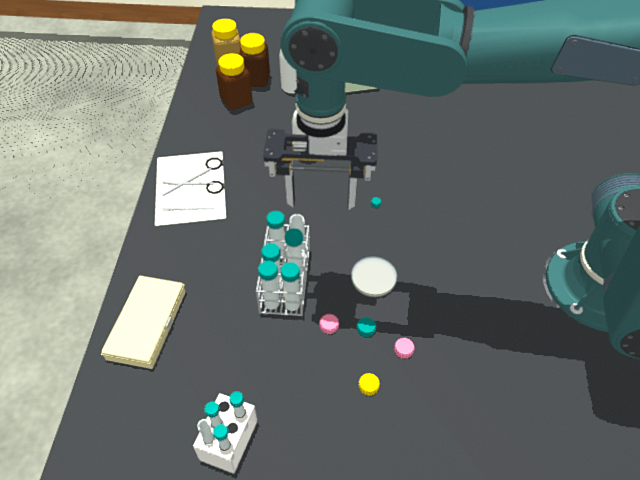

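View pics/wrist0.png

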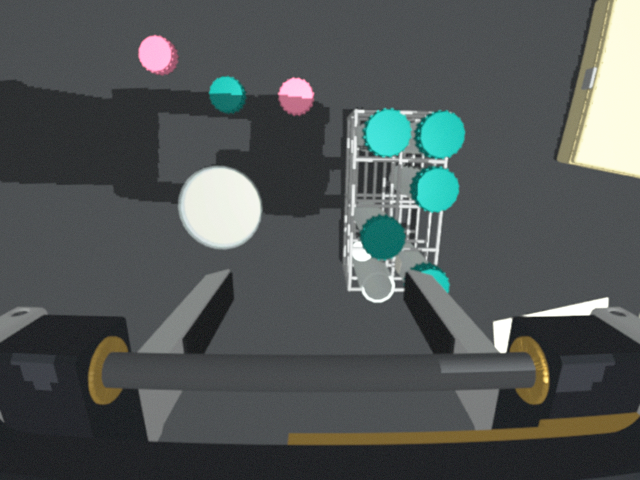

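The scene and wrist views show the wire rack with five teal-capped tubes. The one uncapped wide tube is at its right end: wrist (377,287), side (295,220).

Possible look-alikes:
- **Open mouth:** the capped tubes at wrist (388,133), (442,133), (436,189), (383,238) and (432,280), and the narrow open tube at side (205,430).
- **Wide cap:** pink at wrist (157,54) and (296,96), yellow at side (369,384), and the narrow teal cap at side (376,202).

I choose the open tube at wrist (377,287) and the teal cap at wrist (227,94), and will triangulate both and check them in a crop.

```bash
python3 - <<'E'
from h import *
w=cam("wrist");s=cam("side");c=cam("scene")
def near(cc,q,xy):
    L=[d['xy'] for d in models.tip_of(cc[0],q)]
    L=[l for l in L if np.hypot(*(np.array(l)-xy))<15]; return L[0] if L else None
for q,xw,xs,xc in(("open_mouth",(377,287),(295,219),(313,255)),("wide_cap_top",(227,92),(367,323),(377,250))):
    a,b,d=near(w,q,xw),near(s,q,xs),near(c,q,xc); print(q,a,b,d)
    if a is not None and b is not None: print('w+s',tri((w,a),(s,b)).round(4))
    if a is not None and d is not None: print('w+c',tri((w,a),(c,d)).round(4))
im=w[0]['color'][:,:,::-1]
cv2.imwrite('pics/crop1.png',np.hstack([cv2.resize(im[200:310,330:480],(400,293)),cv2.resize(im[40:150,150:300],(400,293))]))
E
```

```text
open_mouth [379.3, 285.8] [295.0, 220.2] [315.3, 255.3]
w+s [ 0.6018 -0.0377  0.1125]
w+c [ 0.6007 -0.0347  0.118 ]
wide_cap_top [226.0, 92.9] [365.2, 323.1] [378.7, 247.4]
w+s [0.4598 0.1277 0.0217]
w+c [0.4584 0.128  0.0172]
```

View pics/crop1.png

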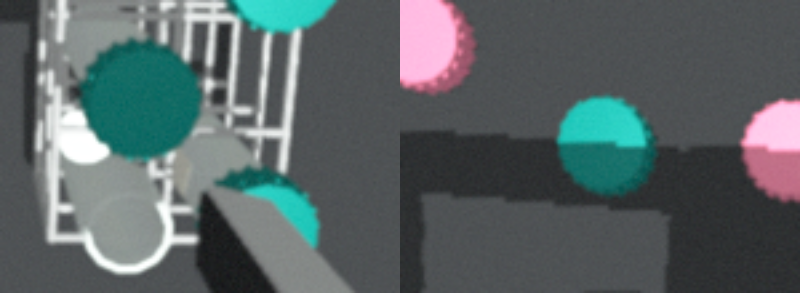

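The crop shows an open, milky ring at wrist (377,286) and the wide teal cap, half in shadow, at (225,93). Both heights agree with the text (mouth about 0.115 m, cap about 0.019 m). I'll move above the mouth and narrow the fingers.

Emit:
step_arm(commands=[[[-9,13,0,0,0,0,10],[-9,13,0,0,0,0,10],[-9,13,0,0,0,0,10],[-10,12,0,0,0,0,10],[0,0,0,0,0,0,10],[0,0,0,0,0,0,10],[0,0,0,0,0,0,10],[0,0,0,0,0,0,10]]])

```text
time: 2.35
tool_pos: [0.6007, -0.0366, 0.405]
ee_rot: [3.141, 0.0, 1.571]
wrist_force: [0.7, 0.5, 0.0]
width: 0.0176
finger_force: 0.0
```

```bash
python3 - <<'E'
from h import *
c=cam("wrist");save(c,'w2.png')
o=robot.get_obs();print(o['time'],o['tool_pos'],o['width'])
for q,z in(("open_mouth",.119),("tube1_top",.122),("wide_cap_top",.017)):
    print(q,[(np.round(d['xy']).tolist(),round(d['confidence'],2),atz(c,d['xy'],z)[:2].round(3).tolist()) for d in models.tip_of(c[0],q)])
E
```

```text
2.4 [ 0.60073575 -0.0367226   0.40499262] 0.013559326093680556
open_mouth [([318.0, 244.0], 0.78, [0.601, -0.037])]
tube1_top [([373.0, 245.0], 0.91, [0.644, -0.036])]
wide_cap_top [([174.0, 57.0], 0.79, [0.458, 0.127]), ([243.0, 60.0], 0.75, [0.527, 0.122]), ([103.0, 17.0], 0.65, [0.389, 0.168])]
```

View pics/w2.png

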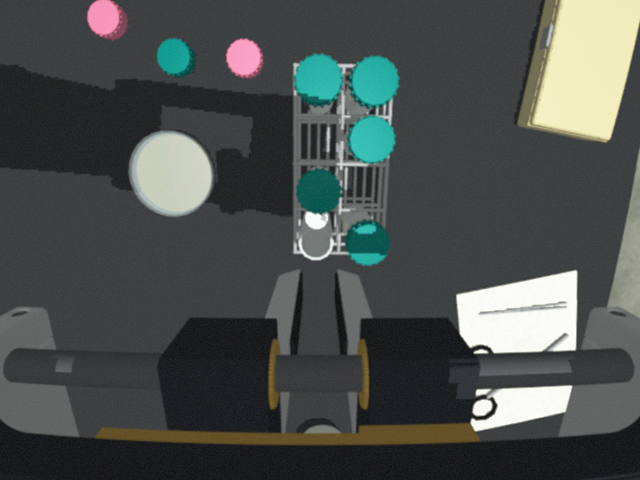

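The view shows the open ring at (316,243), in line with the fingers, so the mouth is at (0.601,-0.037), right beneath. I'll descend, hold, then rise.

Emit:
step_arm(commands=[[[0,0,21,0,0,0,10],[0,0,21,0,0,0,10],[0,0,20,0,0,0,10],[0,0,0,0,0,0,10],[0,0,0,0,0,0,10],[0,0,0,0,0,0,10],[0,0,0,0,0,0,10],[0,0,0,0,0,0,10],[0,0,0,0,0,0,10],[0,0,0,0,0,0,10],[0,0,0,0,0,0,10],[0,0,0,0,0,0,10],[0,0,0,0,0,0,10],[0,0,0,0,0,0,10],[0,0,0,0,0,0,10],[0,0,0,0,0,0,10],[0,0,0,0,0,0,10],[0,0,0,0,0,0,10],[0,0,0,0,0,0,10],[0,0,0,0,0,0,10]]])

```text
time: 5.05
tool_pos: [0.601, -0.037, 0.3427]
ee_rot: [3.141, 0.0, 1.571]
wrist_force: [0.3, -0.8, -0.0]
width: 0.01
finger_force: 0.0
```

Emit:
step_arm(commands=[[[0,0,0,0,0,0,10],[0,0,0,0,0,0,10],[0,0,0,0,0,0,10],[0,0,0,0,0,0,10],[0,0,0,0,0,0,10],[0,0,0,0,0,0,10]]])

```text
time: 5.8
tool_pos: [0.601, -0.037, 0.3427]
ee_rot: [3.141, 0.0, 1.571]
wrist_force: [0.3, -0.5, 0.1]
width: 0.0099
finger_force: 0.0
```

Held for over two seconds. Now I'll rise and move across above the wide cap.

Emit:
step_arm(commands=[[[0,0,-31,0,0,0,10],[0,0,-31,0,0,0,10],[0,0,0,0,0,0,10],[27,-24,0,0,0,0,10],[27,-24,0,0,0,0,10],[27,-24,0,0,0,0,10],[28,-24,0,0,0,0,10],[28,-24,0,0,0,0,10],[28,-23,0,0,0,0,10],[0,0,0,0,0,0,10],[0,0,0,0,0,0,10],[0,0,0,0,0,0,10]]])

```text
time: 7.3
tool_pos: [0.4586, 0.1272, 0.404]
ee_rot: [-3.141, 0.001, 1.569]
wrist_force: [-0.1, 0.1, -0.1]
width: 0.01
finger_force: 0.0
```

```bash
python3 - <<'E'
from h import *
c=cam("wrist");save(c,'w3.png')
o=robot.get_obs();print(o['time'],o['tool_pos'],o['width'])
print([(np.round(d['xy']).tolist(),round(d['confidence'],2),atz(c,d['xy'],.017)[:2].round(3).tolist()) for d in models.tip_of(c[0],"wide_cap_top")])
E
```

```text
7.35 [0.45862566 0.12725621 0.40415604] 0.009712301140325902
[([312.0, 108.0], 0.97, [0.453, 0.241]), ([318.0, 216.0], 0.79, [0.459, 0.13]), ([250.0, 180.0], 0.71, [0.388, 0.168]), ([382.0, 223.0], 0.64, [0.527, 0.123])]
```

View pics/w3.png

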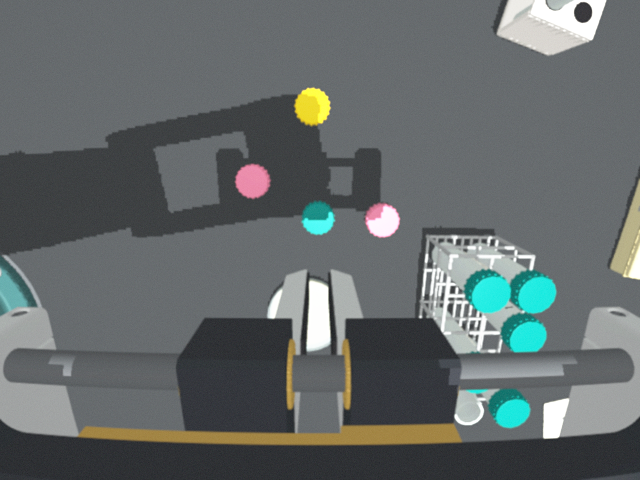

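The view shows the teal wide cap at (318,217), in line with the fingers and beneath the grasp point to within 2–3 mm. Descending.

Emit:
step_arm(commands=[[[1,0,30,0,0,0,10],[0,0,30,0,0,0,10],[0,0,30,0,0,0,10],[0,0,30,0,0,0,10],[0,0,22,0,0,0,10],[0,0,20,0,0,0,10],[0,0,0,0,0,0,10],[0,0,0,0,0,0,10],[0,0,0,0,0,0,10],[0,0,0,0,0,0,10],[0,0,0,0,0,0,10],[0,0,0,0,0,0,10],[0,0,0,0,0,0,10],[0,0,0,0,0,0,10],[0,0,0,0,0,0,10],[0,0,0,0,0,0,10],[0,0,0,0,0,0,10],[0,0,0,0,0,0,10],[0,0,0,0,0,0,10],[0,0,0,0,0,0,10]]])

```text
time: 9.9
tool_pos: [0.458, 0.129, 0.2427]
ee_rot: [3.141, 0.0, 1.571]
wrist_force: [1.0, -1.0, 0.0]
width: 0.0102
finger_force: 0.0
```

Emit:
step_arm(commands=[[[0,0,0,0,0,0,10],[0,0,0,0,0,0,10],[0,0,0,0,0,0,10],[0,0,0,0,0,0,10],[0,0,0,0,0,0,10],[0,0,0,0,0,0,10],[0,0,0,0,0,0,10],[0,0,0,0,0,0,10]]])

```text
time: 10.9
tool_pos: [0.458, 0.129, 0.2427]
ee_rot: [3.142, -0.0, 1.571]
wrist_force: [-0.2, -0.2, -0.2]
width: 0.01
finger_force: 0.0
```

Held. Now I'll raise the hand well clear.

Emit:
step_arm(commands=[[[0,0,-30,0,0,0,10],[0,0,-30,0,0,0,10],[0,0,-30,0,0,0,10],[0,0,-30,0,0,0,10],[0,0,-30,0,0,0,10],[0,0,-30,0,0,0,10],[0,0,-20,0,0,0,10],[0,0,0,0,0,0,10],[0,0,0,0,0,0,10],[0,0,0,0,0,0,10],[0,0,0,0,0,0,10]]])

```text
time: 12.28
tool_pos: [0.458, 0.129, 0.4417]
ee_rot: [-3.14, 0.0, 1.571]
wrist_force: [-1.0, -0.6, -0.5]
width: 0.0099
finger_force: 0.0
```

```bash
python3 - <<'E'
from h import *
o=robot.get_obs();print(o['time'],o['tool_pos'],np.abs(o['qvel']).max());print(robot.close_job())
E
```

```text
12.275 [0.45795721 0.12899822 0.4416877 ] 0.007036853055112496
the job is handed in; nothing more can be done
None
```

I pointed at the open tube's mouth and then at the loose wide teal cap for over two seconds each, with the fingertips about 2.5 cm above, felt no contact, raised the hand well clear and handed the job in at 12.3 s; no verdict came back.

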